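# Load a medal blank into its engraving fixture

## Robot

A 6-joint arm with a two-finger parallel gripper is mounted at the origin on a cart in front of the work surface, level with it; the furniture and walls round the work are solid. World frame = base frame: x ahead of the robot, y to its left, z up, the work surface at z = 0. Lengths are in m, angles in degrees, forces in N, time in s.
With the tool pointing down it reaches from about 0.35 to 0.875 m from the base axis. Payload 4.2 kg.
Tool frame: the origin (TCP) lies at the very end of the fingers, on their centre line; the grasp point (between the pads) lies 19 mm behind it (r.hold_point_z is the distance from the TCP to the grasp point, in m); z points along the fingers, y is the direction in which the jaws open and shut (so a half turn about z gives the same grasp; the last joint's range is limited). The gripper opens to 87 mm and grips with 3 to 60 N. Pads are 19 mm wide; open, the fingers measure 117 mm over their backs; the gripper's body (75 mm by 190 mm) begins 51 mm behind the grasp point.
Start: joints at [14.817, 22.042, 0.453, 0, -68.411, -14.817], TCP at [0.625, 0, 0.223] pointing down, gripper open.
Joint ranges: [-179.83, 179.83], [-69.29, 118.12], [-61.27, 80.66], [-181.25, 117.63], [-171.15, -9.14], [-177.46, 177.46]. Speed limits (degrees/s): [159.86, 159.86, 180, 180, 180, 180].

## Interface

Orientations are given as a 3x3 rotation matrix whose columns are the frame's x, y, z axes.
In Python, from station import r, cams, ticket gives the robot as it stands.
- The arm moves only by the tool drive_tool, never from a script. Its argument "deltas" is a list of rows, each an object of numbers: "dx", "dy", "dz": the shift along the tool's x, y, z in m; "wx", "wy", "wz": the turn, a rotation vector about the tool's x, y, z in degrees. A call has 1 to 20 rows; each row is the pose to reach, as a shift and turn from the pose commanded when the call began, along the tool's axes at that moment; what a row does not reach only later rows make up. A row lasts 1/10 s, in which the tool goes at most 50 mm and 8.59 degrees, less where a joint would pass 70% of its speed; a pose out of reach is approached as far as the arm can. A call with a gripper value outside its range is refused whole. "gripper" is the opening, from 0 (shut) to 1 (fully open), set as the call begins (left out, the last holds). The fingers move at their own pace and stop on an object; the grip force is fixed at half the most. Time passes only in rows, so rows that repeat a pose let the fingers close. It gives the time, the measured TCP pose, the force and the opening at its end, in the units of the state.
- r.sense(): the state, without advancing time (a new reading comes with each control period).
- cams.capture(name): name is "scene" or "side" or "wrist"; returns the picture (400x640x3 uint8, red, green, blue); there is no depth.
- cams.camera_model(name): a dict with "intrinsics" (3x3 intrinsics, pixels), "extrinsics" (4x4, takes a point from world to camera coordinates); the wrist camera has in their place "T_tool_cam" (4x4, takes a point from camera to tool coordinates, whose origin is the TCP and whose axes are the flange's). Camera axes: x right, y down, z forward; pixel columns grow to the right and rows downward; lengths in m; the calibration is good to about 2 mm. A picture is of the moment at which its call begins: read the wrist's pose just before it. camera_model takes no time and is no camera call.
- ticket.finish_job(): hands the job in, once; it reports no verdict.
The state is a dict: "time_s": time; "joints": joint angles; "joint_velocities": joint speeds; "effort": joint torques, N m; "tcp_pos": TCP position; "ee_rot": TCP orientation; "wrist_force": force on the tool from outside, world axes, zero at the start; "moment": the same for the moment, N m; "gripper_width": opening from 0.0 (shut) to 1.0 (fully open).
Only numpy, scipy, OpenCV 4.12 (cv2) and the standard library are available. Lean on these libraries where they do the work, as an engineer would, in place of code of your own. Each camera call takes 0.05 s, during which the arm holds its last target.

## Task

Load the round brass medal blank into the engraving fixture: with the fingertips push it across the plate until it drops over the edge of the round recess and lies flat on the bottom, then push both turn-buttons round by their thumb pins, as far as their stops, so that their noses lie over the blank's rim. The blank is only to be pushed, never gripped and lifted off the plate, and the loupe, the burin and the punch beside the fixture stay where they are.

Things in the scene. Friction and masses are not known exactly. Their poses are not given: they have to be found in the camera images.
- fixture: Grey steel plate, screwed down. Origin on the table; in its frame (mm) the plate spans x -110..80, y -80..80, its flat top (deck) is z = 25. Round recess: centre x 30, y 0, diameter 63.5, 6 deep, with a 20 mm push-out hole in its floor. The blank starts on the bare -x half. Only the two turn-buttons and two stop dowels (5 thick, 8 high, at x 38.6, y +-52.6) stand above the deck.
- recess (a point): Centre of the recess floor (fixture frame x = 30, y = 0, z = 19 mm), 6 mm below the deck. Axes as those of the fixture.
- blank: Loose medal blank: brass disc, 60 mm across, 6 mm thick, about 0.14 kg. Origin: centre of its underside. It starts lying flat on the deck; home in the recess its underside is on the recess floor and its top flush with the deck. The recess is 3.5 mm wider than the blank: its trailing edge may ride on the rim until it is within about 2 mm of the recess centre.
- button_left (a joint): Left turn-button: steel bar 12 mm wide, 6 thick, underside 2 mm above the deck, on a pivot screw at fixture x 30, y 44 (about 1.5 N at the pin turns it; it stays where left). Nose 24 mm, tail 36 mm from the pivot. Rad: 0 = closed on its stop, nose over the recess, tail to fixture +y; grows counter-clockwise from above to 1.57 = open, tail to -x, nose to +x. Starts at 1.2..1.55.
- button_right (a joint): Right turn-button, the mirror image: pivot at fixture x 30, y -44 mm. Rad: 0 = closed on its stop, nose over the recess, tail to fixture -y; grows clockwise from above to 1.57 = open, tail to -x, nose to +x. Starts at 1.2..1.55.
- left_pin (a point): Foot of the upright brass thumb pin on the tail of the left turn-button, on the pin's axis, 30 mm from the pivot, 8 mm above the deck (level with the bar's top). The pin is 8 mm thick and rises 11 mm above this point.
- right_pin (a point): The same on the right turn-button.
- loupe: Bystander: black eye loupe, cup 41 mm wide and 34 mm high, standing on the table beside the plate. Origin: centre of its underside.
- burin: Bystander: engraving burin with a turned wooden handle, 172 mm long and 33 mm high, lying on the table beside the plate along the plate's length. Origin: under its middle.
- punch: Bystander: steel chasing punch, 119 mm long and 9 mm thick, lying on the table beside the plate. Origin: under its middle; it lies along its own y axis.
Mind the look-alikes: they are no part of the job. Several things have the shape of the blank; the one meant has the colours described above.

How it is judged (in metres and radians):
On the way, in this order (a step that is already met when the one before it is completed fails the run):
1. the blank lies flat on the floor of the recess, both turn-buttons still open (horizontal distance between blank and recess below 0.004 m and z of blank in the frame of recess below 0.0015 m and angle between blank's own z axis and vertical below 0.04 rad and value of joint each of button_left, button_right above 0.8 rad), for 0.2 s.
2. both turn-buttons are closed, their noses over the blank's rim (value of joint each of button_left, button_right below 0.2 rad), for 0.2 s.
At the end, for the whole second after the job is handed in: The blank rests flat on the recess floor (within 1.5 mm of the floor, tilt under 0.04 rad, centre within 4 mm of the recess centre) and both turn-buttons are closed to within 0.2 rad of their stops (all of step 2 and horizontal distance between blank and recess below 0.004 m and z of blank in the frame of recess below 0.0015 m and angle between blank's own z axis and vertical below 0.04 rad and linear speed of blank below 0.02 m/s); the robot touches nothing.
It fails at once if the blank is lifted off the plate (5 mm above the deck) or tipped up (z of blank in the frame of recess above 0.011 m or angle between blank's own z axis and vertical above 0.4 rad).
It fails at once if the blank falls off the plate (z of blank in the frame of recess below -0.006 m).
It fails at once if the loupe, the burin or the punch is moved by more than 20 mm (distance of any of loupe, burin, punch from where it was at the start of the episode above 0.02 m).
It also fails if it takes over 48 s, if anything falls off the work surface, if the arm or the gripper's body presses on something with over 40 N, if the wrist force passes 120 N, or if a joint passes its speed limit or range.

## Working session

There is one attempt and no reset: what is moved stays moved. The work goes in short steps, Python scripts to look and compute and a tool call to move; the robot and the scene stay as the last step left them, time stands still between calls to the robot, and variables do not carry over. Pictures are saved under pics/ and viewed, and the job is handed in when it is done.

Besides the shell and the picture viewer there is one more tool, called after ">>>" as a command line: name --argument value ..., lists and objects as JSON in quotes. drive_tool: Moves the arm, as the interface text tells. Its arguments: {"type":"object","properties":{"deltas":{"type":"array","items":{"type":"object","properties":{"dx":{"type":"number"},"dy":{"type":"number"},"dz":{"type":"number"},"wx":{"type":"number"},"wy":{"type":"number"},"wz":{"type":"number"}}}},"gripper":{"type":"number"}},"required":["deltas"]}

```bash
mkdir -p pics; ls; cat > h.py <<'E'
import numpy as np,cv2
from station import r,cams,ticket
def snap(n,fn):
    s=r.sense(); im=cams.capture(n); cv2.imwrite('pics/'+fn,im[:,:,::-1]); return s,im
E
python3 - <<'E'
from h import *
for n in ["scene","side","wrist"]:
    s,im=snap(n,n+'0.png'); m=cams.camera_model(n); print(n,{k:np.round(v,4).tolist() for k,v in m.items() if not isinstance(v,str)})
print(r.sense())
E
```

```text
pics
scene {'intrinsics': [[469.4869, 0.0, 322.4885], [0.0, 469.4869, 196.0164], [0.0, 0.0, 1.0]], 'extrinsics': [[-0.605, -0.7962, -0.0029, 0.37], [-0.4016, 0.3083, -0.8624, 0.2593], [0.6875, -0.5206, -0.5063, 0.5778], [0.0, 0.0, 0.0, 1.0]]}
side {'intrinsics': [[473.0014, 0.0, 318.8376], [0.0, 473.0014, 201.3636], [0.0, 0.0, 1.0]], 'extrinsics': [[0.8845, -0.4662, -0.0183, -0.4177], [-0.252, -0.4443, -0.8597, 0.2123], [0.3926, 0.7651, -0.5104, 0.9916], [0.0, 0.0, 0.0, 1.0]]}
wrist {'intrinsics': [[307.2108, 0.0, 317.493], [0.0, 307.2108, 201.9084], [0.0, 0.0, 1.0]], 'T_tool_cam': [[0.0015, -0.9666, -0.2563, 0.0686], [1.0, 0.0014, 0.0004, 0.0006], [-0.0, -0.2563, 0.9666, -0.1625], [0.0, 0.0, 0.0, 1.0]]}
{'time_s': 0.15, 'joints': array([ 1.48180725e+01,  2.20816879e+01,  3.99325718e-01, -1.89001202e-02,
       -6.84099203e+01, -1.48162079e+01]), 'joint_velocities': array([-0.02231612, -0.21651879,  0.22346049,  0.2059039 , -0.09652437,
        0.08082443]), 'effort': array([ 3.86667998e-04, -3.91052306e+01,  1.87588084e+01,  4.22235444e+00,
        1.23758311e-02, -1.38926293e-04]), 'tcp_pos': array([6.24568879e-01, 2.89013090e-05, 2.21714820e-01]), 'ee_rot': array([[-8.89880840e-05, -9.99998659e-01, -1.63549436e-03],
       [-9.99999989e-01,  8.91769235e-05, -1.15390653e-04],
       [ 1.15536346e-04,  1.63548407e-03, -9.99998656e-01]]), 'wrist_force': array([-0.136362  , -0.02474772,  0.07143828]), 'moment': array([-0.02253004, -0.0342952 ,  0.00568409]), 'gripper_width': 1.0042694608274707}
```

View pics/scene0.png

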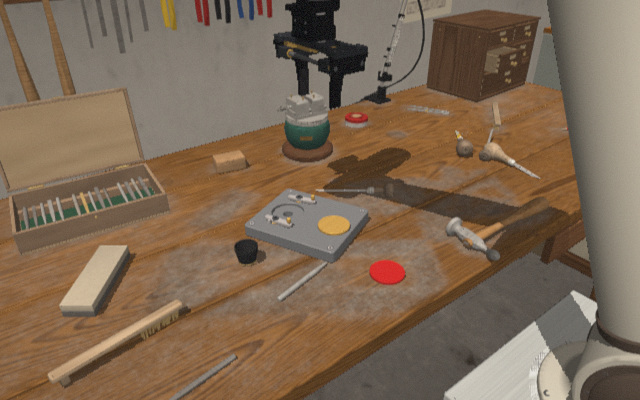

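View pics/side0.png

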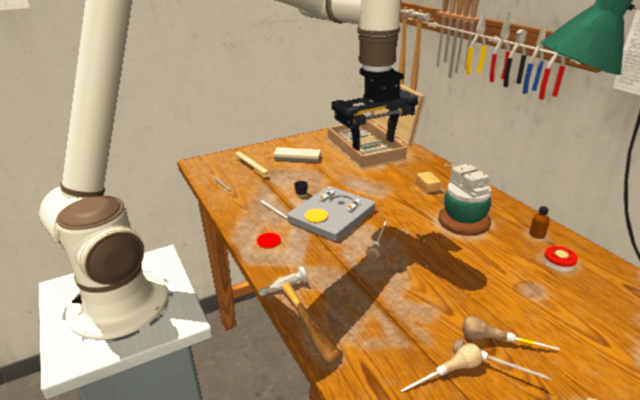

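View pics/wrist0.png

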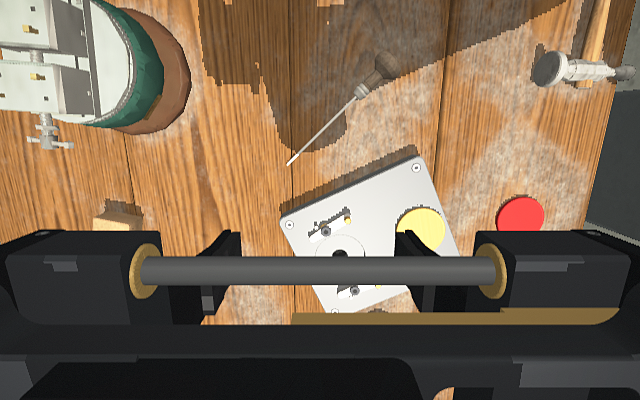

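The brass disc is the yellow one on the plate (scene 334,225; side 316,215; wrist 420,230). The red disc (scene 387,272; wrist 520,215) has the same shape but is a look-alike lying on the table. The gripper hides part of the plate, so I'll shift it for a clear wrist view.

>>> drive_tool --deltas '[{"dx":-0.03},{"dx":-0.06},{"dx":-0.09},{"dx":-0.09},{"dx":-0.09}]' --gripper 0

```text
schema error: expected keys dx, dy, dz, wx, wy, wz
```

```bash
python3 - <<'E'
from h import *
s,im=snap("wrist",'w1.png'); np.savez('w1.npz',im=im,p=s['tcp_pos'],R=s['ee_rot']); print(s['tcp_pos'],s['time_s'])
c=im[100:260,240:480]; cv2.imwrite('pics/w1c.png',cv2.resize(c,(800,533),interpolation=cv2.INTER_CUBIC)[:,:,::-1])
E
```

```text
[6.24568879e-01 2.89013090e-05 2.21714820e-01] 0.15
```

View pics/w1.png

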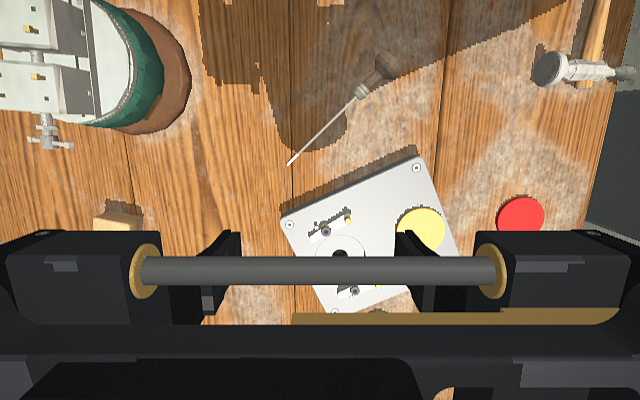

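View pics/w1c.png

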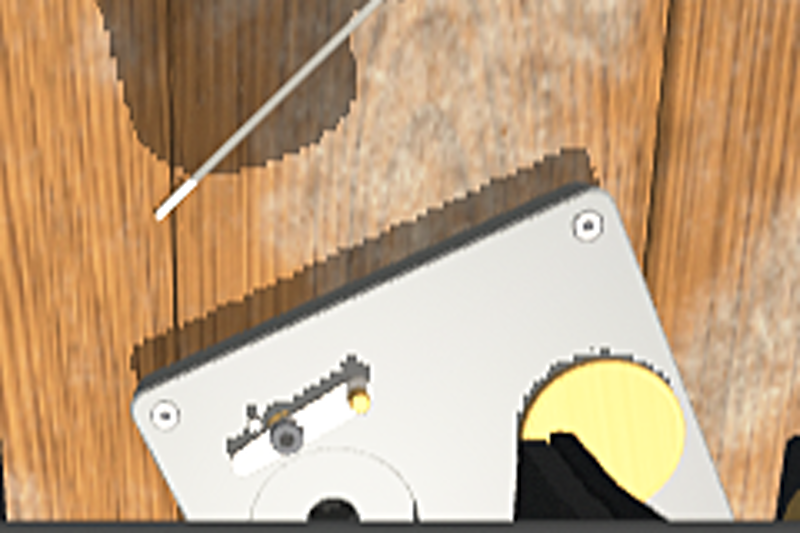

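All six keys are required in every row.

>>> drive_tool --deltas '[{"dx":-0.03,"dy":0,"dz":0,"wx":0,"wy":0,"wz":0},{"dx":-0.06,"dy":0,"dz":0,"wx":0,"wy":0,"wz":0},{"dx":-0.09,"dy":0,"dz":0,"wx":0,"wy":0,"wz":0},{"dx":-0.09,"dy":0,"dz":0,"wx":0,"wy":0,"wz":0},{"dx":-0.09,"dy":0,"dz":0,"wx":0,"wy":0,"wz":0}]' --gripper 0

```text
time_s: 0.7
tcp_pos: [0.6247, 0.0905, 0.2222]
ee_rot: [[0.001, -1.0, -0.001], [-1.0, -0.001, -0.0], [0.0, 0.001, -1.0]]
wrist_force: [-0.3, -0.1, -0.4]
gripper_width: 0.631
```

```bash
python3 - <<'E'
from h import *
s,im=snap("wrist",'w1b.png'); np.savez('w1.npz',im=im,p=s['tcp_pos'],R=s['ee_rot']); print(s['tcp_pos'],s['time_s'])
c=im[50:260,240:480]; cv2.imwrite('pics/w1cb.png',cv2.resize(c,(680,595),interpolation=cv2.INTER_CUBIC)[:,:,::-1])
E
```

```text
[0.62474329 0.09054505 0.2222139 ] 0.7
```

View pics/w1cb.png

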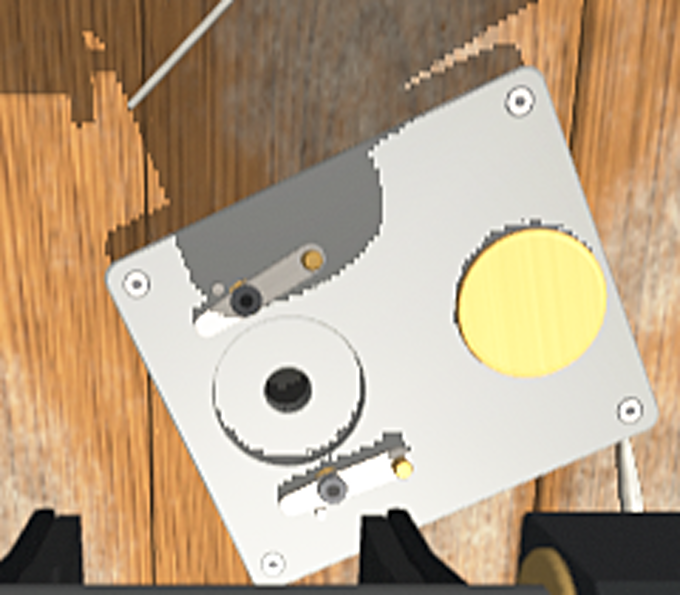

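Wrist crop: the blank is at crop (533,303), the recess ring at (288,390), the right button's pin at (313,260), and the left button's pin at (403,468). The four plate screws are also visible. I'll turn these into positions.

```bash
cat >> h.py <<'E'
M=cams.camera_model("wrist");K=np.array(M['intrinsics']);T=np.array(M['T_tool_cam'])
def ray(px,p,R,z):
    px=np.atleast_2d(np.asarray(px,float)); d=np.c_[(px-K[:2,2])/K[[0,1],[0,1]],np.ones(len(px))]
    d=d@(R@T[:3,:3]).T; o=p+R@T[:3,3]
    return o+d*((z-o[2])/d[:,2])[:,None]
def circ(P):
    P=P[:,:2]; x=np.linalg.lstsq(np.c_[2*P,np.ones(len(P))],(P**2).sum(1),rcond=None)[0]; return x[:2],np.sqrt(x[2]+x[:2]@x[:2])
E
python3 - <<'E'
from h import *
d=np.load('w1.npz');im,p,R=d['im'],d['p'],d['R']
sc=680/240
def full(l): return (np.array(l,float)+.5)/sc-.5+[240,50]
hsv=cv2.cvtColor(im,cv2.COLOR_RGB2HSV)
m=cv2.inRange(hsv,(20,80,120),(35,255,255));m[:50]=0;m[215:]=0
cs=[c for c in cv2.findContours(m,0,cv2.CHAIN_APPROX_NONE)[0] if cv2.contourArea(c)>600]
for c in cs:
    print('blank',circ(ray(c[:,0],p,R,.031)),cv2.contourArea(c))
scr=ray(full([(136,284),(519,101),(273,565),(630,411)]),p,R,.025)[:,:2];print('screws',scr.round(4).tolist())
for a,b in((0,1),(2,3)): v=scr[a]-scr[b];print('ang x',np.degrees(np.arctan2(v[1],v[0])),np.linalg.norm(v))
for a,b in((2,0),(3,1)): v=scr[a]-scr[b];print('ang y-90',np.degrees(np.arctan2(v[1],v[0]))-90,np.linalg.norm(v))
rim=full([(288,317),(215,390),(364,390),(245,330),(340,338),(225,427),(355,427),(320,456),(288,464),(250,450)])
print('rim',circ(ray(rim,p,R,.025)))
print('hole(19)',ray(full([(288,390)]),p,R,.019))
print('pinR,pinL tops z.044',ray(full([(313,260),(403,468)]),p,R,.044))
print('piv z~.036',ray(full([(245,299),(332,489)]),p,R,.036))
E
```

```text
blank (array([0.87735901, 0.08310389]), np.float64(0.028541514024452565)) 1693.5
blank (array([0.49766286, 0.06225073]), np.float64(0.029166644908649248)) 2040.5
screws [[0.6586, 0.055], [0.5082, -0.0158], [0.6003, 0.1788], [0.4498, 0.1079]]
ang x 25.214505267208505 0.16618668540235404
ang x 25.244892114192105 0.16633445476875944
ang y-90 25.213787056847266 0.13686392822548224
ang y-90 25.275677827067 0.13677579060834638
rim (array([0.59466137, 0.09982004]), np.float64(0.031495609598290855))
hole(19) [[0.59489211 0.10045123 0.019     ]]
pinR,pinL tops z.044 [[0.58843872 0.0439534  0.044     ]
 [0.54907057 0.12760117 0.044     ]]
piv z~.036 [[0.61422929 0.05981561 0.036     ]
 [0.57673569 0.13942152 0.036     ]]
```

Screws, rim and hole agree: the recess is at about (0.5948, 0.1003) and the fixture yaw is 25.2°. The blank is at (0.4977, 0.0623), so the push direction is 21.4°. The buttons are at about 1.55 (left) and 1.43 (right). I'll go behind the blank with the tool's -x along the push and the fingers about 30 mm apart, which gives a stable two-point push.

>>> drive_tool --deltas '[{"dx":0.004,"dy":0.017,"dz":0.012,"wx":0,"wy":0,"wz":7},{"dx":0.009,"dy":0.034,"dz":0.024,"wx":0,"wy":0,"wz":14},{"dx":0.014,"dy":0.051,"dz":0.036,"wx":0,"wy":0,"wz":21},{"dx":0.018,"dy":0.068,"dz":0.048,"wx":0,"wy":0,"wz":28},{"dx":0.022,"dy":0.085,"dz":0.06,"wx":0,"wy":0,"wz":35},{"dx":0.027,"dy":0.102,"dz":0.072,"wx":0,"wy":0,"wz":42},{"dx":0.032,"dy":0.119,"dz":0.084,"wx":0,"wy":0,"wz":49},{"dx":0.036,"dy":0.136,"dz":0.096,"wx":0,"wy":0,"wz":56},{"dx":0.04,"dy":0.153,"dz":0.108,"wx":0,"wy":0,"wz":63},{"dx":0.045,"dy":0.17,"dz":0.12,"wx":0,"wy":0,"wz":68.6},{"dx":0.045,"dy":0.17,"dz":0.13,"wx":0,"wy":0,"wz":68.6},{"dx":0.045,"dy":0.17,"dz":0.13,"wx":0,"wy":0,"wz":68.6},{"dx":0.045,"dy":0.17,"dz":0.13,"wx":0,"wy":0,"wz":68.6}]' --gripper 0.345

```text
time_s: 2.05
tcp_pos: [0.4562, 0.045, 0.0929]
ee_rot: [[-0.931, -0.366, 0.001], [-0.366, 0.931, 0.0], [-0.001, -0.0, -1.0]]
wrist_force: [0.6, -0.4, 0.2]
gripper_width: 0.344
```

```bash
python3 - <<'E'
from h import *
s,im=snap("wrist",'w2.png'); print(s['tcp_pos'],s['ee_rot'].round(3),s['gripper_width'],s['joints'].round(1))
E
```

```text
[0.4562497  0.04500281 0.09292281] [[-0.931 -0.366  0.001]
 [-0.366  0.931  0.   ]
 [-0.001 -0.    -1.   ]] 0.34399244087510944 [ 26.1  14.5 -32.5   0.  -43.  -94.6]
```

View pics/w2.png

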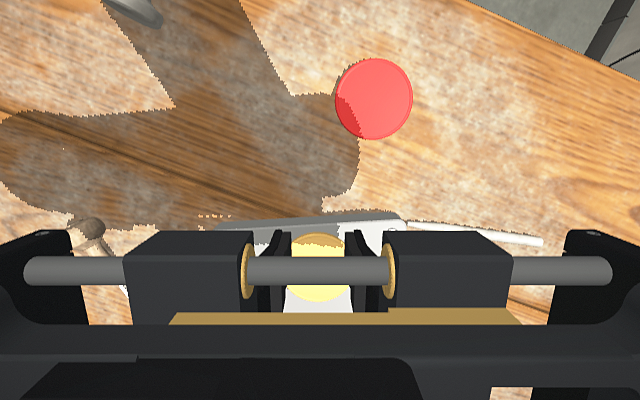

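The blank sits centred between the fingers (columns 285–350). I'll descend just behind it.

>>> drive_tool --deltas '[{"dx":0.003,"dy":0,"dz":0.012,"wx":0,"wy":0,"wz":0},{"dx":0.003,"dy":0,"dz":0.024,"wx":0,"wy":0,"wz":0},{"dx":0.003,"dy":0,"dz":0.036,"wx":0,"wy":0,"wz":0},{"dx":0.003,"dy":0,"dz":0.048,"wx":0,"wy":0,"wz":0},{"dx":0.003,"dy":0,"dz":0.056,"wx":0,"wy":0,"wz":0},{"dx":0.003,"dy":0,"dz":0.062,"wx":0,"wy":0,"wz":0},{"dx":0.003,"dy":0,"dz":0.065,"wx":0,"wy":0,"wz":0},{"dx":0.003,"dy":0,"dz":0.065,"wx":0,"wy":0,"wz":0},{"dx":0.003,"dy":0,"dz":0.065,"wx":0,"wy":0,"wz":0}]'

```text
time_s: 3.0
tcp_pos: [0.4526, 0.0441, 0.0279]
ee_rot: [[-0.931, -0.365, 0.001], [-0.365, 0.931, 0.0], [-0.001, -0.0, -1.0]]
wrist_force: [0.5, -0.1, -0.1]
gripper_width: 0.346
```

```bash
python3 - <<'E'
from h import *
s,im=snap("scene",'s3.png'); print(s['tcp_pos'],s['wrist_force'])
c=im[130:300,200:420]; cv2.imwrite('pics/s3c.png',cv2.resize(c,(776,600),interpolation=cv2.INTER_CUBIC)[:,:,::-1])
E
```

```text
[0.45256928 0.04408249 0.02786838] [ 0.54520834 -0.07231308 -0.10340811]
```

View pics/s3c.png

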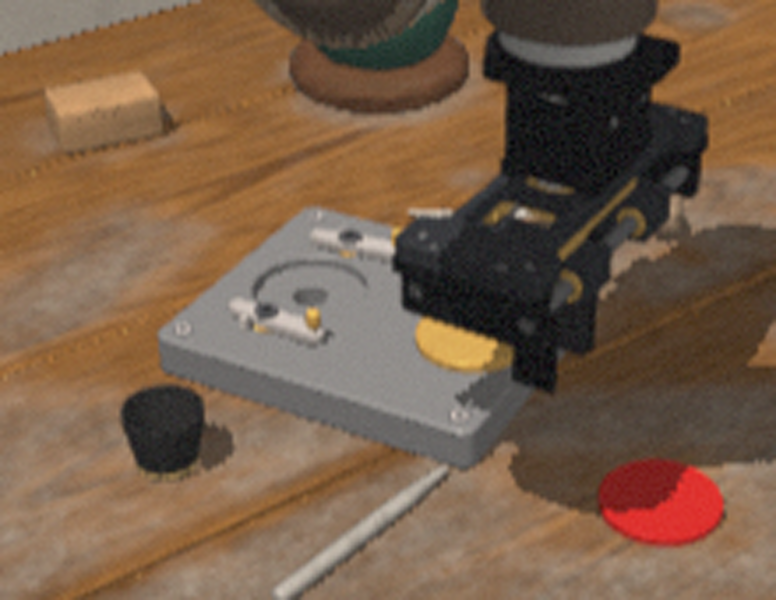

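>>> drive_tool --deltas '[{"dx":-0.003,"dy":0,"dz":0,"wx":0,"wy":0,"wz":0},{"dx":-0.006,"dy":0,"dz":0,"wx":0,"wy":0,"wz":0},{"dx":-0.009,"dy":0,"dz":0,"wx":0,"wy":0,"wz":0},{"dx":-0.012,"dy":0,"dz":0,"wx":0,"wy":0,"wz":0},{"dx":-0.016,"dy":0,"dz":0,"wx":0,"wy":0,"wz":0},{"dx":-0.021,"dy":0,"dz":0,"wx":0,"wy":0,"wz":0},{"dx":-0.026,"dy":0,"dz":0,"wx":0,"wy":0,"wz":0},{"dx":-0.031,"dy":0,"dz":0,"wx":0,"wy":0,"wz":0},{"dx":-0.036,"dy":0,"dz":0,"wx":0,"wy":0,"wz":0},{"dx":-0.041,"dy":0,"dz":0,"wx":0,"wy":0,"wz":0},{"dx":-0.046,"dy":0,"dz":0,"wx":0,"wy":0,"wz":0},{"dx":-0.051,"dy":0,"dz":0,"wx":0,"wy":0,"wz":0},{"dx":-0.056,"dy":0,"dz":0,"wx":0,"wy":0,"wz":0},{"dx":-0.061,"dy":0,"dz":0,"wx":0,"wy":0,"wz":0},{"dx":-0.066,"dy":0,"dz":0,"wx":0,"wy":0,"wz":0},{"dx":-0.071,"dy":0,"dz":0,"wx":0,"wy":0,"wz":0},{"dx":-0.076,"dy":0,"dz":0,"wx":0,"wy":0,"wz":0},{"dx":-0.08,"dy":0,"dz":0,"wx":0,"wy":0,"wz":0},{"dx":-0.083,"dy":0,"dz":0,"wx":0,"wy":0,"wz":0},{"dx":-0.085,"dy":0,"dz":0,"wx":0,"wy":0,"wz":0}]'

```text
time_s: 5.05
tcp_pos: [0.5316, 0.075, 0.0275]
ee_rot: [[-0.931, -0.365, -0.0], [-0.365, 0.931, -0.0], [0.0, -0.0, -1.0]]
wrist_force: [0.0, -0.1, 0.4]
gripper_width: 0.346
```

```bash
cat >> h.py <<'E'
def rayf(n,px,z):
    m=cams.camera_model(n);k=np.array(m['intrinsics']);E=np.array(m['extrinsics'])
    px=np.atleast_2d(np.asarray(px,float)); d=np.c_[(px-k[:2,2])/k[[0,1],[0,1]],np.ones(len(px))]@E[:3,:3]
    o=-E[:3,:3].T@E[:3,3]; return o+d*((z-o[2])/d[:,2])[:,None]
def yel(im,x0,y0,x1,y1,lo=(18,110,90)):
    h=cv2.cvtColor(im,cv2.COLOR_RGB2HSV);m=cv2.inRange(h,lo,(32,255,255));q=np.zeros_like(m);q[y0:y1,x0:x1]=m[y0:y1,x0:x1];return q
E
python3 - <<'E'
from h import *
for n,(x,y,w,hh) in dict(scene=(200,130,220,170),side=(240,120,200,150)).items():
    s,im=snap(n,n+'4.png')
    c=im[y:y+hh,x:x+w]; cv2.imwrite(f'pics/{n}4c.png',cv2.resize(c,None,fx=3.5,fy=3.5,interpolation=cv2.INTER_CUBIC)[:,:,::-1])
print(s['tcp_pos'],s['wrist_force'])
E
```

```text
[0.53182614 0.07512311 0.02754595] [ 0.41457673 -0.13005098 -0.39162861]
```

View pics/scene4c.png

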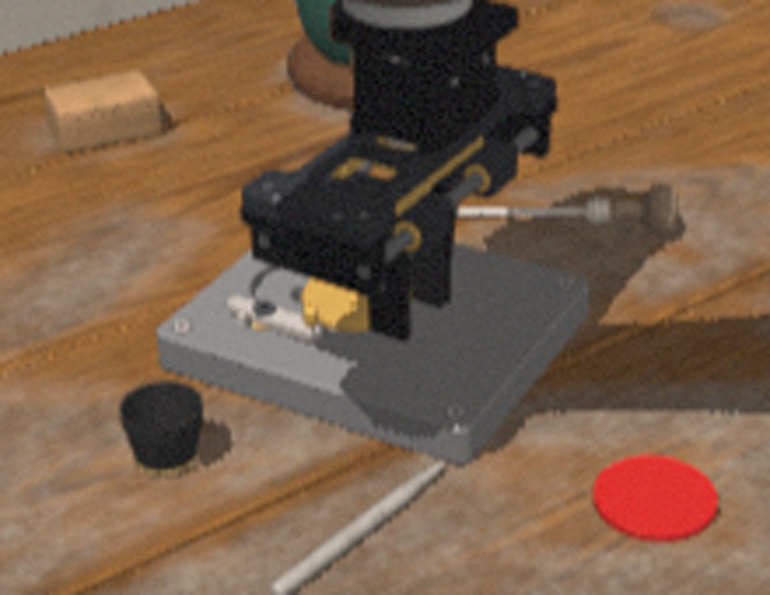

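View pics/side4c.png

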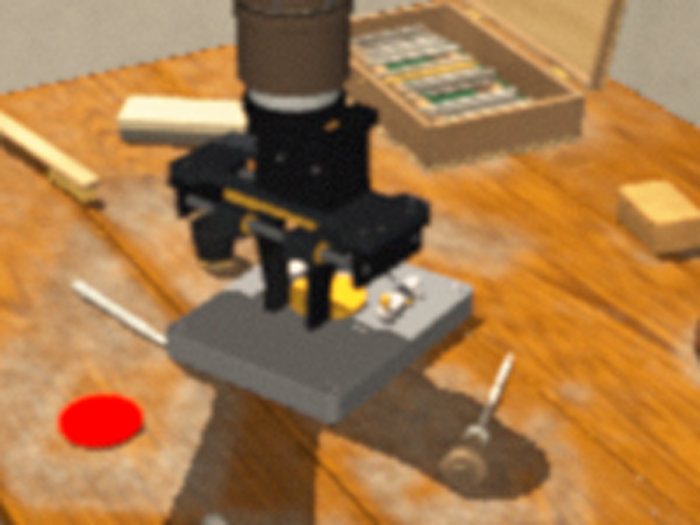

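The blank rides squarely ahead of both fingers, with about 32 mm left. I'll continue more slowly.

>>> drive_tool --deltas '[{"dx":-0.002,"dy":0,"dz":0,"wx":0,"wy":0,"wz":0},{"dx":-0.004,"dy":0,"dz":0,"wx":0,"wy":0,"wz":0},{"dx":-0.006,"dy":0,"dz":0,"wx":0,"wy":0,"wz":0},{"dx":-0.008,"dy":0,"dz":0,"wx":0,"wy":0,"wz":0},{"dx":-0.01,"dy":0,"dz":0,"wx":0,"wy":0,"wz":0},{"dx":-0.012,"dy":0,"dz":0,"wx":0,"wy":0,"wz":0},{"dx":-0.014,"dy":0,"dz":0,"wx":0,"wy":0,"wz":0},{"dx":-0.016,"dy":0,"dz":0,"wx":0,"wy":0,"wz":0},{"dx":-0.018,"dy":0,"dz":0,"wx":0,"wy":0,"wz":0},{"dx":-0.02,"dy":0,"dz":0,"wx":0,"wy":0,"wz":0},{"dx":-0.022,"dy":0,"dz":0,"wx":0,"wy":0,"wz":0},{"dx":-0.024,"dy":0,"dz":0,"wx":0,"wy":0,"wz":0},{"dx":-0.026,"dy":0,"dz":0,"wx":0,"wy":0,"wz":0},{"dx":-0.027,"dy":0,"dz":0,"wx":0,"wy":0,"wz":0},{"dx":-0.028,"dy":0,"dz":0,"wx":0,"wy":0,"wz":0},{"dx":-0.029,"dy":0,"dz":0,"wx":0,"wy":0,"wz":0},{"dx":-0.03,"dy":0,"dz":0,"wx":0,"wy":0,"wz":0},{"dx":-0.03,"dy":0,"dz":0,"wx":0,"wy":0,"wz":0}]'

```text
time_s: 6.95
tcp_pos: [0.5595, 0.086, 0.0275]
ee_rot: [[-0.931, -0.365, 0.0], [-0.365, 0.931, 0.0], [-0.0, -0.0, -1.0]]
wrist_force: [-0.6, 0.1, -1.1]
gripper_width: 0.341
```

```bash
python3 - <<'E'
from h import *
for n,(x,y,w,hh) in dict(scene=(240,170,120,100),side=(270,150,140,100)).items():
    s,im=snap(n,n+'5.png')
    c=im[y:y+hh,x:x+w]; cv2.imwrite(f'pics/{n}5c.png',cv2.resize(c,None,fx=5.5,fy=5.5,interpolation=cv2.INTER_CUBIC)[:,:,::-1])
print(s['tcp_pos'],s['wrist_force'])
E
```

```text
[0.55943725 0.08598149 0.02757136] [ 0.15569164 -0.73655635  0.0459644 ]
```

View pics/scene5c.png

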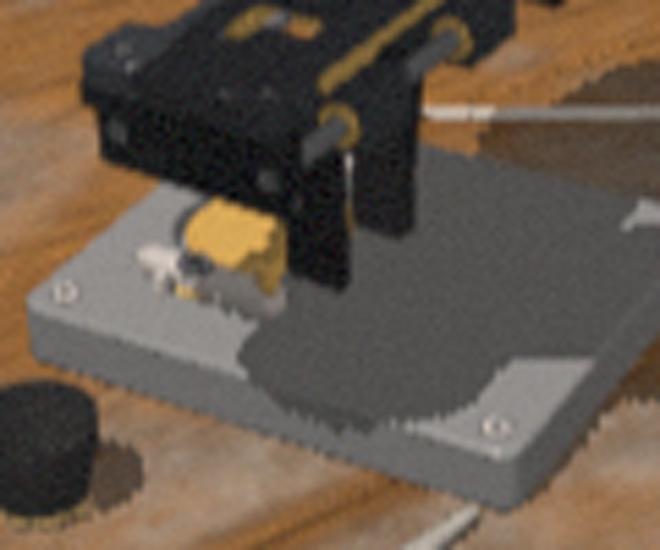

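View pics/side5c.png

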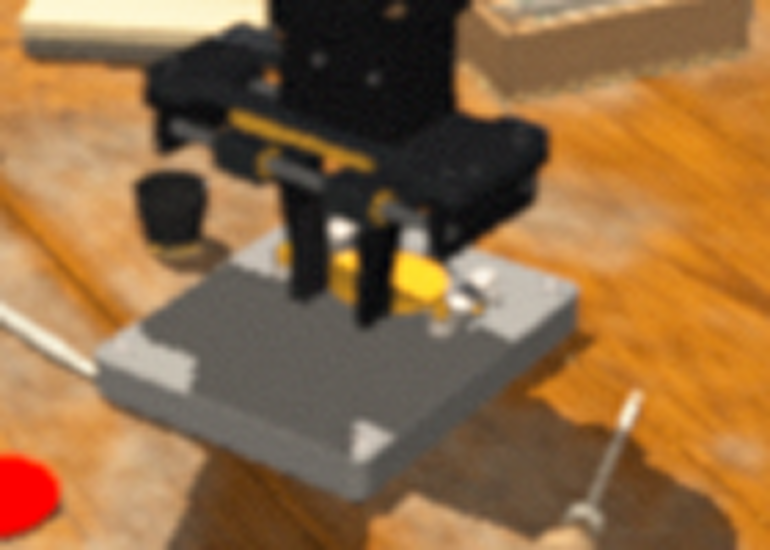

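It is still riding on the rim at about 2.7 mm from centre. I'll push on in small steps.

>>> drive_tool --deltas '[{"dx":-0.001,"dy":0,"dz":0,"wx":0,"wy":0,"wz":0},{"dx":-0.002,"dy":0,"dz":0,"wx":0,"wy":0,"wz":0},{"dx":-0.0025,"dy":0,"dz":0,"wx":0,"wy":0,"wz":0},{"dx":-0.003,"dy":0,"dz":0,"wx":0,"wy":0,"wz":0},{"dx":-0.003,"dy":0,"dz":0,"wx":0,"wy":0,"wz":0},{"dx":-0.003,"dy":0,"dz":0,"wx":0,"wy":0,"wz":0}]'

```text
time_s: 7.65
tcp_pos: [0.5622, 0.0871, 0.0276]
ee_rot: [[-0.931, -0.365, 0.0], [-0.365, 0.931, 0.0], [-0.0, 0.0, -1.0]]
wrist_force: [0.0, -0.0, -0.2]
gripper_width: 0.347
```

```bash
python3 - <<'E'
from h import *
for n,(x,y,w,hh) in dict(scene=(240,170,120,100),side=(270,150,140,100)).items():
    s,im=snap(n,n+'6.png')
    c=im[y:y+hh,x:x+w]; cv2.imwrite(f'pics/{n}6c.png',cv2.resize(c,None,fx=5.5,fy=5.5,interpolation=cv2.INTER_CUBIC)[:,:,::-1])
print(s['tcp_pos'],s['wrist_force'])
E
```

```text
[0.56212893 0.08704003 0.02760391] [-0.44068461 -0.26410065 -0.61530022]
```

View pics/scene6c.png

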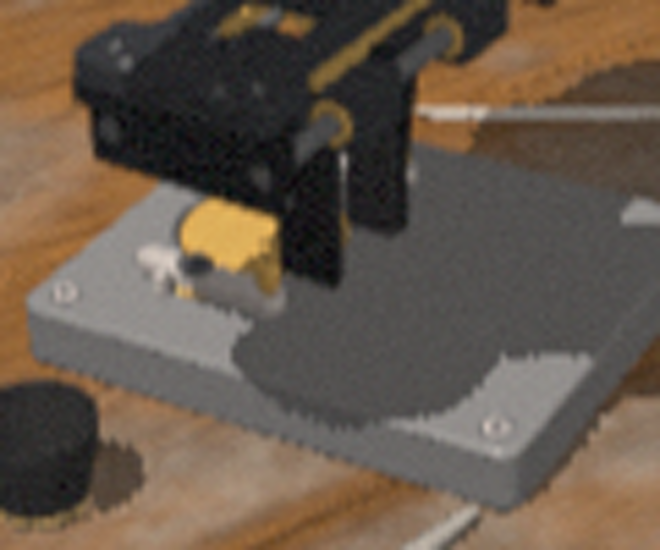

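View pics/side6c.png

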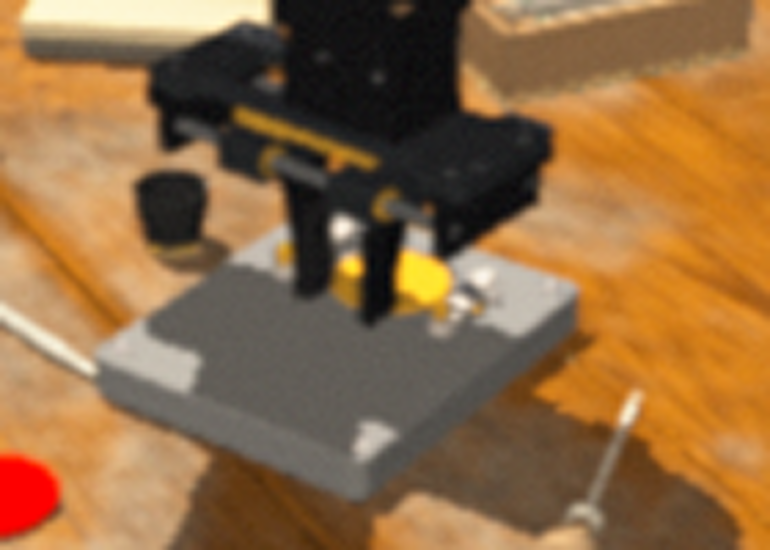

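>>> drive_tool --deltas '[{"dx":0.005,"dy":0,"dz":-0.005,"wx":0,"wy":0,"wz":0},{"dx":0.02,"dy":0,"dz":-0.03,"wx":0,"wy":0,"wz":0},{"dx":0.04,"dy":0,"dz":-0.06,"wx":0,"wy":0,"wz":0},{"dx":0.06,"dy":0,"dz":-0.09,"wx":0,"wy":0,"wz":0},{"dx":0.08,"dy":0,"dz":-0.11,"wx":0,"wy":0,"wz":0},{"dx":0.09,"dy":0,"dz":-0.12,"wx":0,"wy":0,"wz":0},{"dx":0.09,"dy":0,"dz":-0.12,"wx":0,"wy":0,"wz":0}]'

```text
time_s: 8.45
tcp_pos: [0.4779, 0.054, 0.1491]
ee_rot: [[-0.931, -0.365, 0.003], [-0.365, 0.931, 0.001], [-0.003, 0.0, -1.0]]
wrist_force: [0.4, 0.3, -0.5]
gripper_width: 0.344
```

```bash
python3 - <<'E'
from h import *
for n,(x,y,w,hh) in dict(scene=(240,170,120,100),side=(270,150,140,100)).items():
    s,im=snap(n,n+'7.png')
    c=im[y:y+hh,x:x+w]; cv2.imwrite(f'pics/{n}7c.png',cv2.resize(c,None,fx=5.5,fy=5.5,interpolation=cv2.INTER_CUBIC)[:,:,::-1])
print(s['tcp_pos'],s['wrist_force'])
E
```

```text
[0.47828151 0.05419055 0.14800221] [-0.67909018  0.15375448 -0.01134076]
```

View pics/scene7c.png

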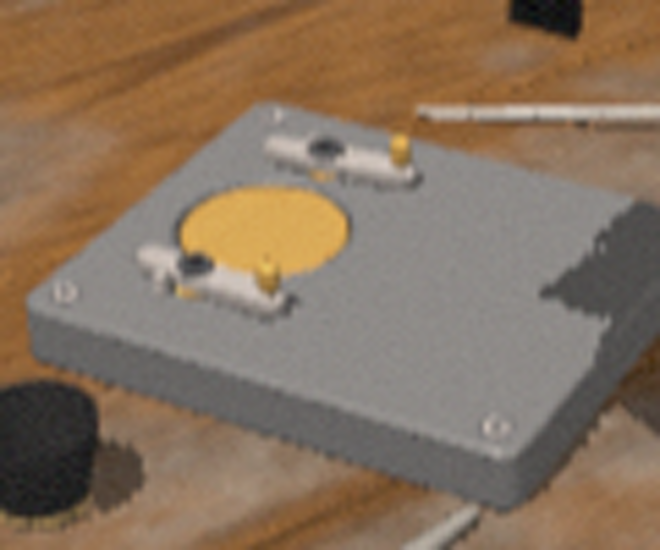

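View pics/side7c.png

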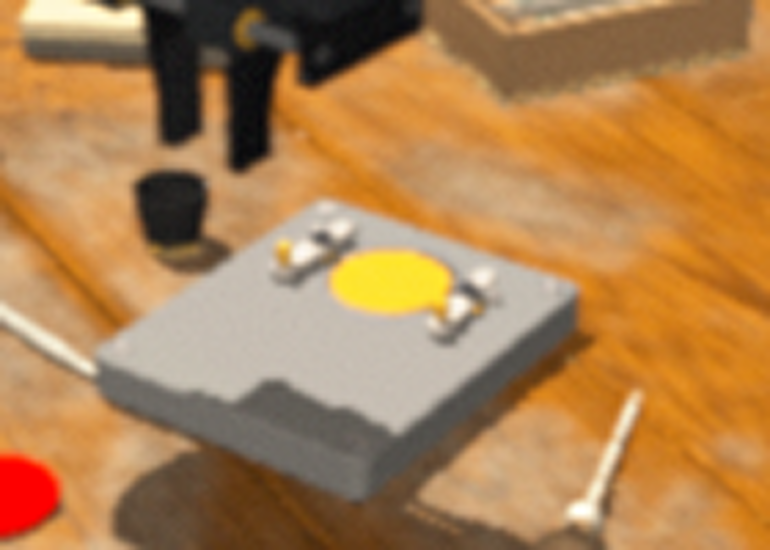

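The blank dropped in: it is flush, with no side wall or shadow showing at the trailing edge (scene crop 265,230; side crop 390,280), and both buttons are still open. Next are the pins. A straight chord push at 45° with the flat face of the closed fingers turns each button. The tool gets turned so the left push runs along -x and the right push along -y.

>>> drive_tool --deltas '[{"dx":-0.012,"dy":0.004,"dz":0.01,"wx":0,"wy":0,"wz":-7},{"dx":-0.024,"dy":0.009,"dz":0.02,"wx":0,"wy":0,"wz":-14},{"dx":-0.036,"dy":0.014,"dz":0.03,"wx":0,"wy":0,"wz":-21},{"dx":-0.048,"dy":0.018,"dz":0.04,"wx":0,"wy":0,"wz":-28},{"dx":-0.06,"dy":0.023,"dz":0.05,"wx":0,"wy":0,"wz":-35},{"dx":-0.073,"dy":0.028,"dz":0.06,"wx":0,"wy":0,"wz":-42},{"dx":-0.073,"dy":0.028,"dz":0.07,"wx":0,"wy":0,"wz":-48.8},{"dx":-0.073,"dy":0.028,"dz":0.07,"wx":0,"wy":0,"wz":-48.8},{"dx":-0.073,"dy":0.028,"dz":0.07,"wx":0,"wy":0,"wz":-48.8}]' --gripper 0

```text
time_s: 9.45
tcp_pos: [0.5358, 0.1067, 0.0762]
ee_rot: [[-0.341, -0.94, -0.002], [-0.94, 0.341, -0.001], [0.002, 0.002, -1.0]]
wrist_force: [-0.5, 0.9, -0.2]
gripper_width: 0.004
```

```bash
python3 - <<'E'
from h import *
s,im=snap("scene",'s8.png'); print(s['tcp_pos'],s['ee_rot'].round(3),s['gripper_width'],s['joints'].round(1))
c=im[140:270,240:400]; cv2.imwrite('pics/s8c.png',cv2.resize(c,None,fx=4.5,fy=4.5,interpolation=cv2.INTER_CUBIC)[:,:,::-1])
E
```

```text
[0.5358039  0.10670561 0.07617275] [[-0.341 -0.94  -0.002]
 [-0.94   0.341 -0.001]
 [ 0.002  0.002 -1.   ]] 0.004490772354976457 [ 28.3  23.3 -21.4   0.  -45.4 -48.2]
```

View pics/s8c.png

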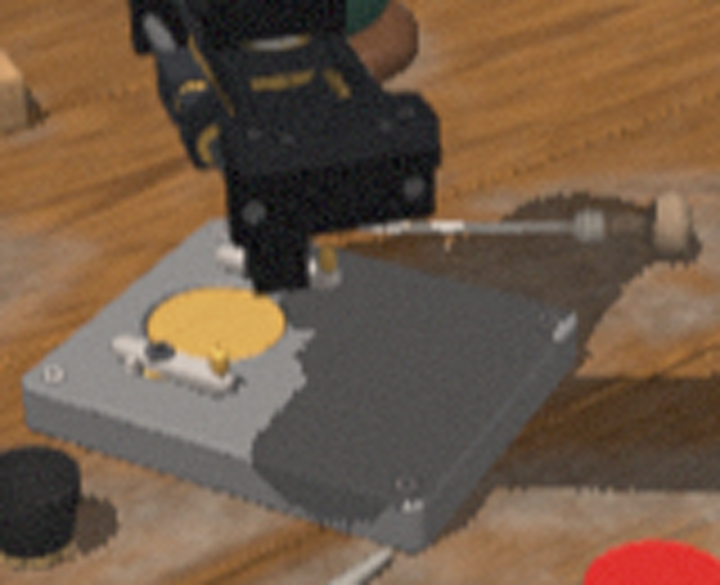

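On target. I'll descend to z 0.036, above the bars (0.033) but below the pin tops (0.044).

>>> drive_tool --deltas '[{"dx":0,"dy":0,"dz":0.01,"wx":0,"wy":0,"wz":0},{"dx":0,"dy":0,"dz":0.02,"wx":0,"wy":0,"wz":0},{"dx":0,"dy":0,"dz":0.03,"wx":0,"wy":0,"wz":0},{"dx":0,"dy":0,"dz":0.036,"wx":0,"wy":0,"wz":0},{"dx":0,"dy":0,"dz":0.04,"wx":0,"wy":0,"wz":0},{"dx":0,"dy":0,"dz":0.04,"wx":0,"wy":0,"wz":0},{"dx":-0.004,"dy":0,"dz":0.04,"wx":0,"wy":0,"wz":0},{"dx":-0.008,"dy":0,"dz":0.04,"wx":0,"wy":0,"wz":0},{"dx":-0.012,"dy":0,"dz":0.04,"wx":0,"wy":0,"wz":0},{"dx":-0.016,"dy":0,"dz":0.04,"wx":0,"wy":0,"wz":0},{"dx":-0.02,"dy":0,"dz":0.04,"wx":0,"wy":0,"wz":0},{"dx":-0.024,"dy":0,"dz":0.04,"wx":0,"wy":0,"wz":0},{"dx":-0.028,"dy":0,"dz":0.04,"wx":0,"wy":0,"wz":0},{"dx":-0.028,"dy":0,"dz":0.04,"wx":0,"wy":0,"wz":0}]'

```text
time_s: 10.9
tcp_pos: [0.5462, 0.1341, 0.0376]
ee_rot: [[-0.338, -0.941, 0.001], [-0.941, 0.338, 0.001], [-0.001, -0.001, -1.0]]
wrist_force: [-1.5, -0.8, -0.6]
gripper_width: 0.008
```

```bash
python3 - <<'E'
from h import *
s,im=snap("scene",'s9.png'); print(s['tcp_pos'],s['wrist_force'])
c=im[140:270,240:400]; cv2.imwrite('pics/s9c.png',cv2.resize(c,None,fx=4.5,fy=4.5,interpolation=cv2.INTER_CUBIC)[:,:,::-1])
E
```

```text
[0.54623244 0.13412761 0.03761038] [-1.47421611 -0.76643412 -0.55322293]
```

View pics/s9c.png

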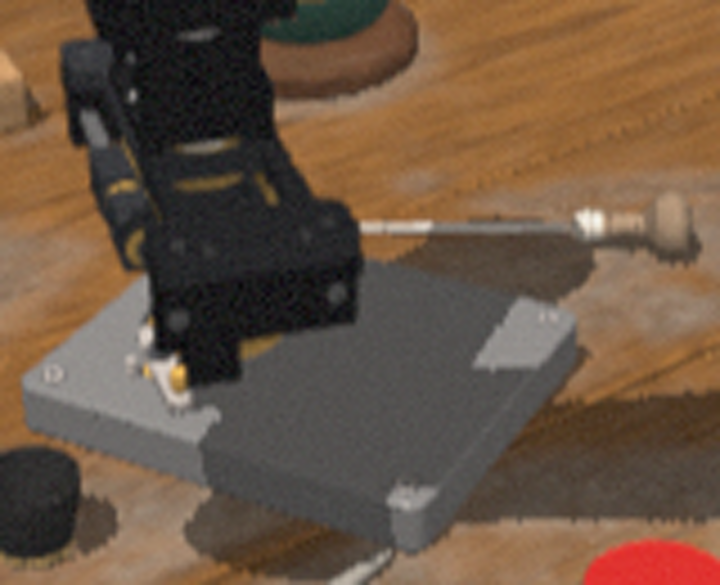

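The left button is turning (pin at crop 180,378). I'll continue.

>>> drive_tool --deltas '[{"dx":-0.004,"dy":0,"dz":0.001,"wx":0,"wy":0,"wz":0},{"dx":-0.008,"dy":0,"dz":0.001,"wx":0,"wy":0,"wz":0},{"dx":-0.012,"dy":0,"dz":0.001,"wx":0,"wy":0,"wz":0},{"dx":-0.015,"dy":0,"dz":0.001,"wx":0,"wy":0,"wz":0},{"dx":-0.018,"dy":0,"dz":0.001,"wx":0,"wy":0,"wz":0},{"dx":-0.02,"dy":0,"dz":0.001,"wx":0,"wy":0,"wz":0},{"dx":-0.022,"dy":0,"dz":0.001,"wx":0,"wy":0,"wz":0},{"dx":-0.022,"dy":0,"dz":0.001,"wx":0,"wy":0,"wz":0}]'

```text
time_s: 11.75
tcp_pos: [0.5539, 0.153, 0.0367]
ee_rot: [[-0.339, -0.941, 0.001], [-0.941, 0.339, -0.001], [0.001, -0.001, -1.0]]
wrist_force: [3.3, -5.8, 0.2]
gripper_width: 0.005
```

```bash
python3 - <<'E'
from h import *
s,im=snap("scene",'s10.png'); print(s['tcp_pos'],s['wrist_force'])
c=im[140:270,240:400]; cv2.imwrite('pics/s10c.png',cv2.resize(c,None,fx=4.5,fy=4.5,interpolation=cv2.INTER_CUBIC)[:,:,::-1])
E
```

```text
[0.55388314 0.15300559 0.0366613 ] [ 3.29733483 -5.76835585  0.15786564]
```

View pics/s10c.png

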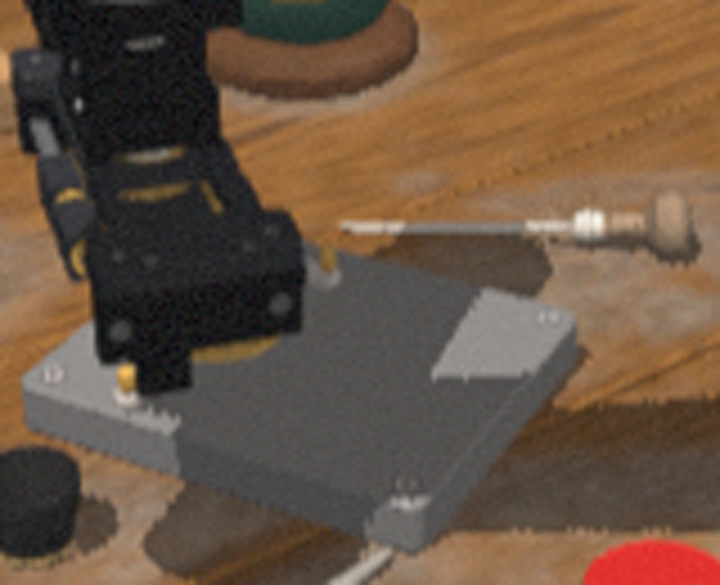

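```bash
python3 - <<'E'
from h import *
im=cv2.imread('pics/s10.png')[:,:,::-1]
c=im[205:240,250:300]; cv2.imwrite('pics/s10d.png',cv2.resize(c,None,fx=14,fy=14,interpolation=cv2.INTER_NEAREST)[:,:,::-1])
for z,px in((.044,(126,367)),(.038,(126,378)),(.033,(126,394))):
    P=rayf('scene',[(240+(px[0]+.5)/4.5-.5,140+(px[1]+.5)/4.5-.5)],z)[0,:2]
    v=P-np.array([.5761,.1402]); a=np.radians(25.2);vx=v@[np.cos(a),np.sin(a)];vy=v@[-np.sin(a),np.cos(a)]
    print(P,vx,vy,np.arctan2(-vx,vy))
E
```

```text
[0.562155   0.16325954] -0.0027995372887811877 0.02680239058098705 0.10407364260937496
[0.56320265 0.16305274] -0.001939649541754256 0.026169199705285077 0.07398427422802742
[0.55977507 0.16551284] -0.003993553125609332 0.029854562017582516 0.13297753159171047
```

View pics/s10d.png

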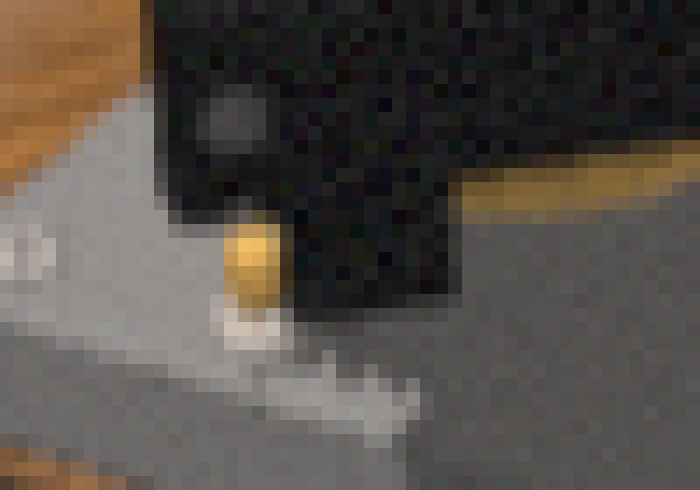

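The left button is at about 0.1 rad, not quite on its stop. I'll nudge it further.

>>> drive_tool --deltas '[{"dx":-0.001,"dy":0,"dz":0,"wx":0,"wy":0,"wz":0},{"dx":-0.002,"dy":0,"dz":0,"wx":0,"wy":0,"wz":0},{"dx":-0.003,"dy":0,"dz":0,"wx":0,"wy":0,"wz":0},{"dx":-0.003,"dy":0,"dz":0,"wx":0,"wy":0,"wz":0}]'

```text
time_s: 12.2
tcp_pos: [0.555, 0.1541, 0.0367]
ee_rot: [[-0.339, -0.941, 0.0], [-0.941, 0.339, -0.003], [0.003, -0.001, -1.0]]
wrist_force: [6.9, -13.2, -0.7]
gripper_width: 0.002
```

The force rose to 15 N with little motion, so the left button is on its stop. I'll retreat, lift, and go to the right button's start.

>>> drive_tool --deltas '[{"dx":0.006,"dy":0,"dz":0,"wx":0,"wy":0,"wz":0},{"dx":0.012,"dy":0,"dz":-0.01,"wx":0,"wy":0,"wz":0},{"dx":0.02,"dy":0,"dz":-0.03,"wx":0,"wy":0,"wz":0},{"dx":0.035,"dy":-0.01,"dz":-0.045,"wx":0,"wy":0,"wz":0},{"dx":0.055,"dy":-0.02,"dz":-0.045,"wx":0,"wy":0,"wz":0},{"dx":0.075,"dy":-0.03,"dz":-0.045,"wx":0,"wy":0,"wz":0},{"dx":0.09,"dy":-0.034,"dz":-0.045,"wx":0,"wy":0,"wz":0},{"dx":0.096,"dy":-0.034,"dz":-0.045,"wx":0,"wy":0,"wz":0},{"dx":0.096,"dy":-0.034,"dz":-0.045,"wx":0,"wy":0,"wz":0},{"dx":0.096,"dy":-0.034,"dz":-0.045,"wx":0,"wy":0,"wz":0}]'

```text
time_s: 13.2
tcp_pos: [0.5534, 0.0554, 0.0817]
ee_rot: [[-0.338, -0.941, 0.0], [-0.941, 0.338, 0.0], [-0.0, -0.0, -1.0]]
wrist_force: [-0.1, -0.1, 0.7]
gripper_width: 0.007
```

```bash
python3 - <<'E'
from h import *
s,im=snap("scene",'s11.png'); print(s['tcp_pos'],s['wrist_force'])
c=im[140:270,240:400]; cv2.imwrite('pics/s11c.png',cv2.resize(c,None,fx=4.5,fy=4.5,interpolation=cv2.INTER_CUBIC)[:,:,::-1])
E
```

```text
[0.55344574 0.05542183 0.08168034] [-0.09809756 -0.07045273  0.66852261]
```

View pics/s11c.png

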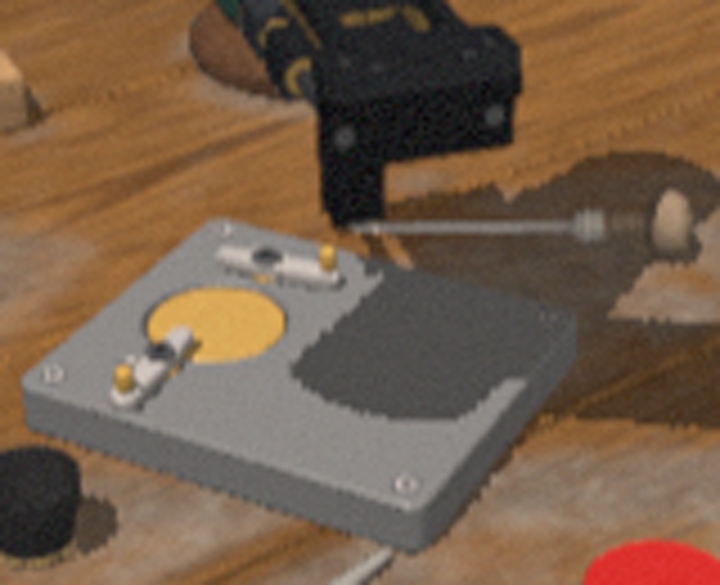

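The left button is closed and the blank is still flat and flush. I'll descend and push the right pin along tool -y.

>>> drive_tool --deltas '[{"dx":0,"dy":0,"dz":0.015,"wx":0,"wy":0,"wz":0},{"dx":0,"dy":0,"dz":0.03,"wx":0,"wy":0,"wz":0},{"dx":0,"dy":0,"dz":0.04,"wx":0,"wy":0,"wz":0},{"dx":0,"dy":0,"dz":0.045,"wx":0,"wy":0,"wz":0},{"dx":0,"dy":0,"dz":0.045,"wx":0,"wy":0,"wz":0},{"dx":0,"dy":-0.005,"dz":0.045,"wx":0,"wy":0,"wz":0},{"dx":0,"dy":-0.01,"dz":0.045,"wx":0,"wy":0,"wz":0},{"dx":0,"dy":-0.014,"dz":0.045,"wx":0,"wy":0,"wz":0},{"dx":0,"dy":-0.018,"dz":0.045,"wx":0,"wy":0,"wz":0},{"dx":0,"dy":-0.022,"dz":0.045,"wx":0,"wy":0,"wz":0},{"dx":0,"dy":-0.026,"dz":0.045,"wx":0,"wy":0,"wz":0},{"dx":0,"dy":-0.03,"dz":0.045,"wx":0,"wy":0,"wz":0},{"dx":0,"dy":-0.034,"dz":0.045,"wx":0,"wy":0,"wz":0},{"dx":0,"dy":-0.038,"dz":0.045,"wx":0,"wy":0,"wz":0},{"dx":0,"dy":-0.042,"dz":0.045,"wx":0,"wy":0,"wz":0},{"dx":0,"dy":-0.045,"dz":0.045,"wx":0,"wy":0,"wz":0},{"dx":0,"dy":-0.045,"dz":0.045,"wx":0,"wy":0,"wz":0}]'

```text
time_s: 14.95
tcp_pos: [0.5971, 0.0398, 0.0368]
ee_rot: [[-0.339, -0.941, 0.002], [-0.941, 0.339, 0.001], [-0.001, -0.002, -1.0]]
wrist_force: [-1.0, -0.4, 0.2]
gripper_width: 0.003
```

```bash
python3 - <<'E'
from h import *
for n,(x,y,w,hh) in dict(scene=(240,140,160,130),side=(270,150,140,100)).items():
    s,im=snap(n,n+'12.png')
    c=im[y:y+hh,x:x+w]; cv2.imwrite(f'pics/{n}12c.png',cv2.resize(c,None,fx=4.5,fy=4.5,interpolation=cv2.INTER_CUBIC)[:,:,::-1])
print(s['tcp_pos'],s['wrist_force'])
E
```

```text
[0.59708907 0.03995343 0.03688336] [-0.00172776 -1.00151411  0.09218774]
```

View pics/side12c.png

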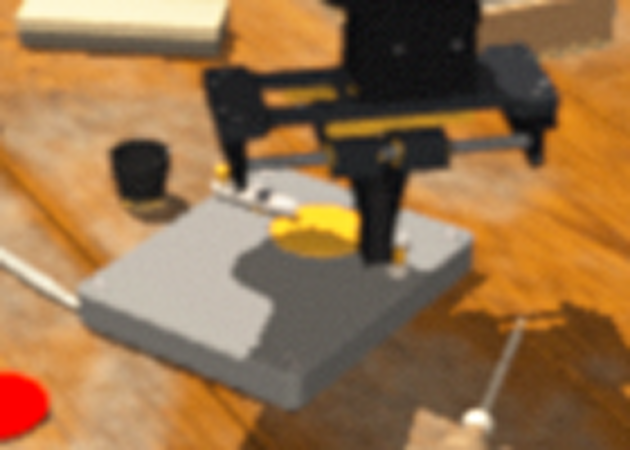

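View pics/scene12c.png

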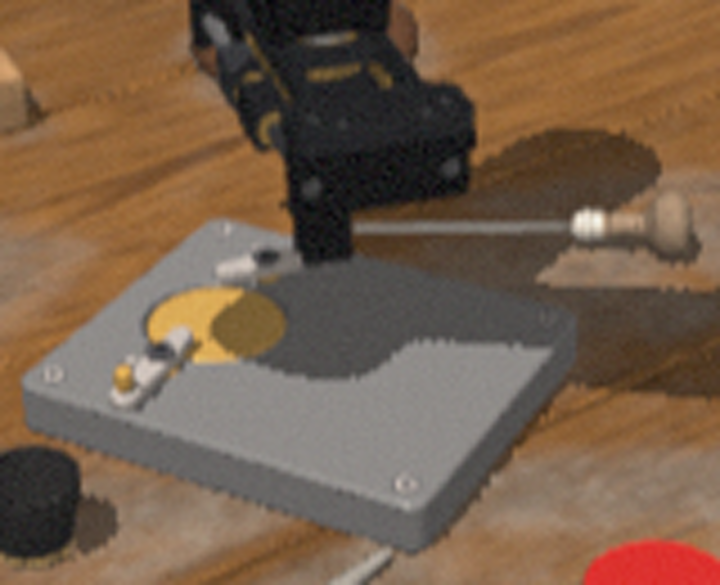

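The right button is turning too (pin at side crop 400,258). I'll continue.

>>> drive_tool --deltas '[{"dx":0,"dy":-0.003,"dz":0,"wx":0,"wy":0,"wz":0},{"dx":0,"dy":-0.006,"dz":0,"wx":0,"wy":0,"wz":0},{"dx":0,"dy":-0.008,"dz":0,"wx":0,"wy":0,"wz":0},{"dx":0,"dy":-0.01,"dz":0,"wx":0,"wy":0,"wz":0},{"dx":0,"dy":-0.01,"dz":0,"wx":0,"wy":0,"wz":0}]'

```text
time_s: 15.55
tcp_pos: [0.6055, 0.0363, 0.0365]
ee_rot: [[-0.339, -0.941, 0.0], [-0.941, 0.339, 0.0], [-0.0, -0.0, -1.0]]
wrist_force: [-0.6, -0.1, -0.6]
gripper_width: 0.008
```

```bash
python3 - <<'E'
from h import *
for n,(x,y,w,hh) in dict(side=(270,150,140,100)).items():
    s,im=snap(n,n+'13.png')
    c=im[y:y+hh,x:x+w]; cv2.imwrite(f'pics/{n}13c.png',cv2.resize(c,None,fx=5.5,fy=5.5,interpolation=cv2.INTER_CUBIC)[:,:,::-1])
print(s['tcp_pos'],s['wrist_force'])
E
```

```text
[0.60550321 0.03626655 0.03652076] [-0.55774538 -0.10349758 -0.55141479]
```

View pics/side13c.png

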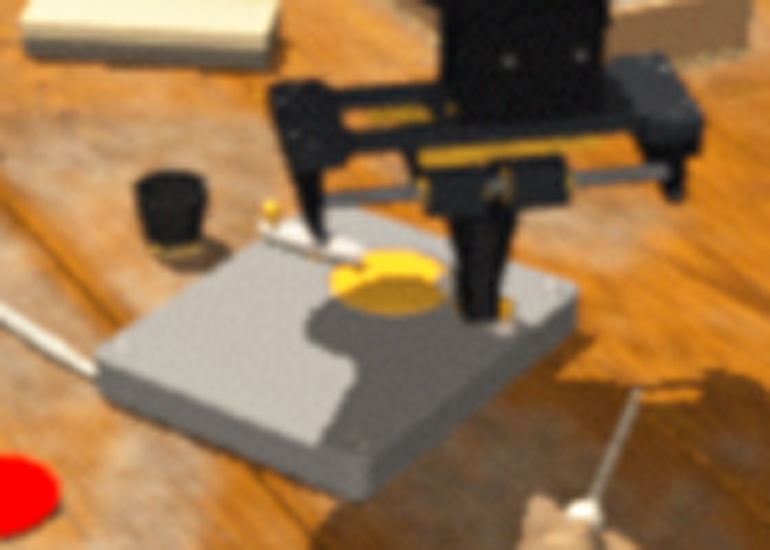

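>>> drive_tool --deltas '[{"dx":0,"dy":-0.002,"dz":0,"wx":0,"wy":0,"wz":0},{"dx":0,"dy":-0.003,"dz":0,"wx":0,"wy":0,"wz":0},{"dx":0,"dy":-0.004,"dz":0,"wx":0,"wy":0,"wz":0},{"dx":0,"dy":-0.004,"dz":0,"wx":0,"wy":0,"wz":0}]'

```text
time_s: 16.0
tcp_pos: [0.6089, 0.035, 0.0364]
ee_rot: [[-0.339, -0.941, -0.0], [-0.941, 0.339, 0.0], [0.0, 0.0, -1.0]]
wrist_force: [-0.7, 2.0, -0.1]
gripper_width: 0.005
```

>>> drive_tool --deltas '[{"dx":0,"dy":-0.001,"dz":0,"wx":0,"wy":0,"wz":0},{"dx":0,"dy":-0.002,"dz":0,"wx":0,"wy":0,"wz":0},{"dx":0,"dy":-0.003,"dz":0,"wx":0,"wy":0,"wz":0},{"dx":0,"dy":-0.003,"dz":0,"wx":0,"wy":0,"wz":0}]'

```text
time_s: 16.4
tcp_pos: [0.6117, 0.0339, 0.0364]
ee_rot: [[-0.339, -0.941, -0.0], [-0.941, 0.339, 0.0], [0.0, 0.0, -1.0]]
wrist_force: [-2.0, 3.8, -0.9]
gripper_width: 0.004
```

>>> drive_tool --deltas '[{"dx":0,"dy":-0.001,"dz":0,"wx":0,"wy":0,"wz":0},{"dx":0,"dy":-0.002,"dz":0,"wx":0,"wy":0,"wz":0},{"dx":0,"dy":-0.002,"dz":0,"wx":0,"wy":0,"wz":0},{"dx":0,"dy":-0.002,"dz":0,"wx":0,"wy":0,"wz":0}]'

```text
time_s: 16.8
tcp_pos: [0.6135, 0.0333, 0.0364]
ee_rot: [[-0.339, -0.941, -0.0], [-0.941, 0.339, 0.0], [0.0, 0.0, -1.0]]
wrist_force: [-2.7, 4.1, -0.3]
gripper_width: 0.003
```

```bash
python3 - <<'E'
from h import *
for n,(x,y,w,hh) in dict(side=(270,150,140,100)).items():
    s,im=snap(n,n+'14.png')
    c=im[y:y+hh,x:x+w]; cv2.imwrite(f'pics/{n}14c.png',cv2.resize(c,None,fx=5.5,fy=5.5,interpolation=cv2.INTER_CUBIC)[:,:,::-1])
print(s['tcp_pos'],s['wrist_force'])
E
```

```text
[0.61351822 0.03329839 0.03643751] [-2.68733078  4.13384104 -0.27626464]
```

View pics/side14c.png

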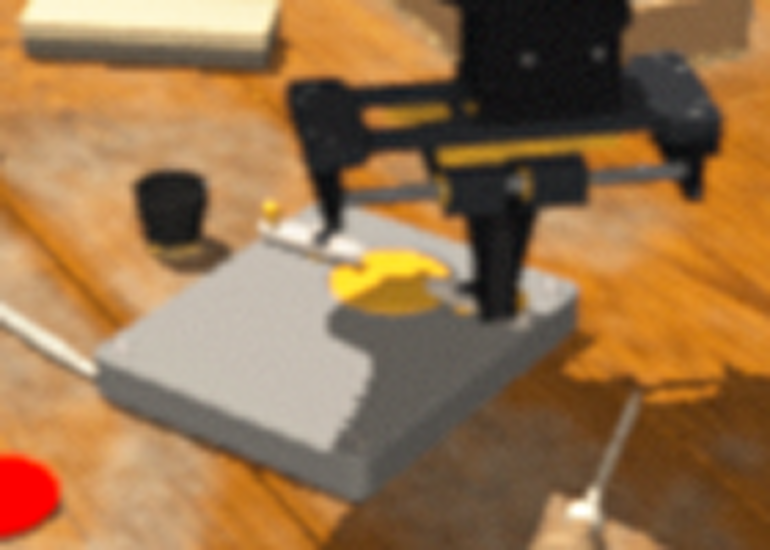

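>>> drive_tool --deltas '[{"dx":0,"dy":-0.001,"dz":0,"wx":0,"wy":0,"wz":0},{"dx":0,"dy":-0.002,"dz":0,"wx":0,"wy":0,"wz":0},{"dx":0,"dy":-0.002,"dz":0,"wx":0,"wy":0,"wz":0},{"dx":0,"dy":-0.002,"dz":0,"wx":0,"wy":0,"wz":0}]'

```text
time_s: 17.25
tcp_pos: [0.6143, 0.0329, 0.0363]
ee_rot: [[-0.339, -0.941, -0.003], [-0.941, 0.339, 0.0], [0.001, 0.002, -1.0]]
wrist_force: [-5.7, 7.0, 1.4]
gripper_width: 0.001
```

It moved only 0.9 of the 2 mm and the force doubled to 9 N, so the right button has reached its stop. I'll retreat and inspect.

>>> drive_tool --deltas '[{"dx":0,"dy":0.005,"dz":0,"wx":0,"wy":0,"wz":0},{"dx":0,"dy":0.012,"dz":-0.005,"wx":0,"wy":0,"wz":0},{"dx":0,"dy":0.02,"dz":-0.03,"wx":0,"wy":0,"wz":0},{"dx":0,"dy":0.02,"dz":-0.06,"wx":0,"wy":0,"wz":0},{"dx":-0.03,"dy":0.02,"dz":-0.1,"wx":0,"wy":0,"wz":0},{"dx":-0.06,"dy":0.02,"dz":-0.13,"wx":0,"wy":0,"wz":0},{"dx":-0.09,"dy":0.02,"dz":-0.13,"wx":0,"wy":0,"wz":0},{"dx":-0.12,"dy":0.02,"dz":-0.13,"wx":0,"wy":0,"wz":0},{"dx":-0.14,"dy":0.02,"dz":-0.13,"wx":0,"wy":0,"wz":0},{"dx":-0.14,"dy":0.02,"dz":-0.13,"wx":0,"wy":0,"wz":0},{"dx":-0.14,"dy":0.02,"dz":-0.13,"wx":0,"wy":0,"wz":0}]'

```text
time_s: 18.35
tcp_pos: [0.6441, 0.1707, 0.1669]
ee_rot: [[-0.339, -0.941, 0.001], [-0.941, 0.339, -0.0], [0.0, -0.001, -1.0]]
wrist_force: [-0.8, -0.6, -0.3]
gripper_width: 0.005
```

```bash
python3 - <<'E'
from h import *
s,im=snap('wrist','w15.png'); np.savez('w15.npz',im=im,p=s['tcp_pos'],R=s['ee_rot']); print(s['tcp_pos'],s['wrist_force'],s['time_s'])
P=np.array([[.5948,.1004,.025]]); print(s['ee_rot'].round(3))
q=(T[:3,:3].T@(s['ee_rot'].T@(P[0]-s['tcp_pos'])-T[:3,3])); px=K@q; px=px[:2]/px[2]; print(px)
x,y=[int(v) for v in px]; y0=max(0,y-75);x0=x-100
c=im[y0:y0+150,x0:x0+200]; cv2.imwrite('pics/w15c.png',cv2.resize(c,None,fx=4,fy=4,interpolation=cv2.INTER_CUBIC)[:,:,::-1]); print(x0,y0)
E
```

```text
[0.64412658 0.17065306 0.16685598] [-0.77191759 -0.62757629 -0.30802067] 18.35
[[-0.339 -0.941  0.001]
 [-0.941  0.339 -0.   ]
 [ 0.    -0.001 -1.   ]]
[340.47529447 105.25202549]
240 30
```

View pics/w15c.png

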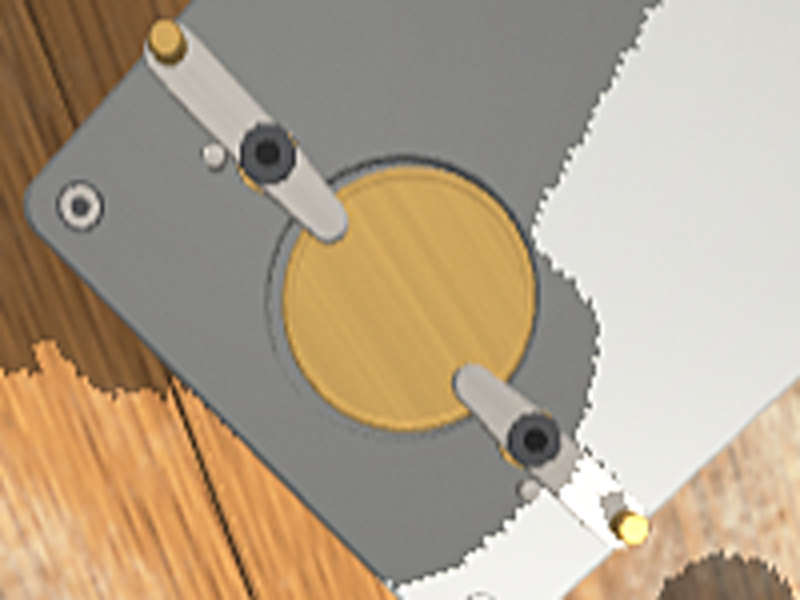

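The wrist crop shows both noses over the blank's rim (330,225 and 475,385), with the bars against their dowels. I'll put numbers on it.

```bash
python3 - <<'E'
from h import *
d=np.load('w15.npz');im,p,R=d['im'],d['p'],d['R']
f=lambda l:(np.array(l,float)+.5)/4-.5+[240,30]
a=np.radians(25.2);X=np.array([np.cos(a),np.sin(a)]);Y=np.array([-X[1],X[0]])
pr,pl=ray(f([(168,36),(631,527)]),p,R,.044)[:,:2]
nr,nl=ray(f([(335,232),(466,374)]),p,R,.033)[:,:2]
C=np.array([.5948,.1004])
for n,b,t,s in(('R',nr,pr,-1),('L',nl,pl,1)):
    v=t-b; print(n,'bar',np.arctan2(-v@X,s*v@Y), 'pin fix rel C',(t-C)@X,(t-C)@Y)
pts=f([(285,300),(537,290),(405,431),(440,168),(300,370),(500,210),(530,340),(320,395)])
c,rad=circ(ray(pts,p,R,.025)); print('blank',c,rad,(c-C)@X,(c-C)@Y)
E
```

```text
R bar 0.028891384241027798 pin fix rel C -0.0004214198830459273 -0.07400502868124131
L bar 0.05347630763460241 pin fix rel C -0.0013929515304657684 0.07285831276033473
blank [0.59342225 0.10104029] 0.029862509269776773 -0.0009740052450047421 0.0011659679260170315
```

```bash
python3 - <<'E'
from h import *
print(r.sense()['time_s'],ticket.finish_job())
E
```

```text
the job is handed in; nothing more can be done
18.4 None
```

The blank is in the recess, both turn-buttons are closed on their stops, and I handed the job in at 18.4 s; the hand-in gives no verdict.

- **Blank:** I pushed the brass disc (not the red look-alike on the table) with two fingertips about 104 mm across the plate until it dropped in. It sits about 1.5 mm from the recess centre. Its rim fits a radius of 29.9 mm at deck height, and no side wall shows, so it lies flush.
- **Buttons:** I pushed each thumb pin with the closed fingers until the force rose and the button stopped moving. The last wrist picture gives about 0.05 rad (left) and 0.03 rad (right), with both noses over the rim.
- **Other checks:** At hand-in the arm was clear of everything, about 13 cm above the plate. The loupe, burin and punch looked in place in the pictures I took along the way, but I did not measure them, and no separate picture of them was taken at the end. No check failed or disagreed.

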